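# Close and lock the cover of a rotor run-in pod

### The arm

A 6-joint arm with a two-finger parallel gripper is mounted at the origin on the work surface. World frame = base frame: x ahead of the robot, y to its left, z up, the work surface at z = 0. Lengths are in m, angles in rad, forces in N, time in s.
With the tool pointing down it reaches from about 0.275 to 0.875 m from the base axis. Payload 12.5 kg.
Tool frame: the origin (TCP) lies at the very end of the fingers, on their centre line; the grasp point (between the pads) lies 19 mm behind it (robot.grip_point_offset is the distance from the TCP to the grasp point, in m); z points along the fingers, x is the direction in which the jaws open and shut, and the axes are right-handed (so a half turn about z gives the same grasp; the last joint's range is limited). The gripper opens to 85 mm and grips with 20 to 120 N. Pads are 22 mm wide; open, the fingers measure 114 mm over their backs; the gripper's body (76 mm by 85 mm) begins 54 mm behind the grasp point. The pads swing forward as they close: fully open they stand 13 mm farther back than shut.
Start: joints at [1.019, 0.351, 1.652, -0, 1.139, -0.085], TCP at [0.247, 0.491, 0.231] pointing down, gripper open.
Joint ranges: [-2.75, 2.75], [-0.79, 2.1], [0.01, 2.65], [-1.57, 4.71], [0.07, 3.14], [-2.87, 2.87]. Speed limits (rad/s): [2.22, 2.22, 2.79, 3.14, 3.14, 3.14].

### API

Orientations are given as a unit quaternion [x, y, z, w].
In Python, from bench import robot gives the robot as it stands. The module is installed in compiled form; this text tells all that it offers.
- The arm moves only by the shell command python3 -m handwheel 'ROWS' [OPENING] [FORCE]. ROWS is JSON, a list of rows, each a list of 2 entries, a list of its own where there are three numbers: the shift along the tool's x, y, z in cm, then the turn about the tool's z in rad. In form: [[[dx, dy, dz], roll], ...]. A call has 1 to 20 rows; each row is the pose to reach, as a shift and turn from the pose measured when the call began, along the tool's axes at that moment; what a row does not reach only later rows make up. A row lasts 1/12 s, in which the tool goes at most 41.7 mm and 7.16 degrees, less where a joint would pass 70% of its speed; a pose out of reach is approached as far as the arm can. A call with a gripper value outside its range is refused whole. OPENING is the opening, from -1 (shut) to 1 (fully open), so that 0 is half open, set as the call begins (- or left out, the last holds). The fingers move at their own pace and stop on an object; FORCE is the grip in N (left out, the last holds). Time passes only in rows, so rows that repeat a pose let the fingers close. It gives the time, the measured TCP pose, the force and the opening at its end, in the units of the state.
- robot.observe(): the state, without advancing time (a new reading comes with each control period).
- robot.grab_frame(name): name is "scene" or "top" or "wrist"; returns a dict with "color" (480x640x3 uint8, red, green, blue), "K" (3x3 intrinsics, pixels), "origin" and "attitude" of the camera in the world. Camera axes: x right, y down, z forward; pixel columns grow to the right and rows downward; lengths in m; the calibration is good to about 2 mm. The wrist camera is an equidistant fisheye: a pixel r from the principal point sees the ray r / f radians off the axis. A picture is of the moment at which its call begins. There is no depth.
- robot.sign_off(): hands the job in, once; it reports no verdict.
The state is a dict: "clock": time; "joint_positions": joint angles; "joint_vel": joint speeds; "joint_efforts": joint torques, N m; "eef_pos": TCP position; "orientation": TCP orientation; "force": force on the tool from outside, world axes, zero at the start; "ft_torque": the same for the moment, N m; "grip_width": finger opening in m.
Only numpy, scipy, OpenCV 4.12 (cv2) and the standard library are available. Lean on these libraries where they do the work, as an engineer would, in place of code of your own. Each camera call takes 0.05 s, during which the arm holds its last target.

### The job

Swing the hinged cover of the grey pod fully shut, pressing on its metal and keeping off the glass, then push its wing stud in until you feel it meet the stop, without forcing it, turn it a quarter turn clockwise, and let go so that it springs back and stays locked. Leave everything else on the bench where it is.

Things in the scene. Friction and masses are not known exactly. Their poses are not given: they have to be found in the camera images.
- pod: grey open-topped steel housing screwed to the bench, 210 (x) by 170 (y) by 70 mm high, origin at the centre of its underside, z up. The cover's hinge line runs along the pod's y at x = +105, z = 70 mm (the side away from the robot). Four small feet stick out 19 mm on its y sides.
- cover (a joint): angle (rad) of the aluminium cover on that hinge: 0 shut on the pod's rim (a hard stop), positive open (the edge at the pod's -x, nearest the robot, is raised). Starts ajar at 0.45 to 0.9 and stays where it is left: 1 to 8 N at the free edge moves it down. A plate 206 mm long from the hinge, 170 mm wide, 8 mm thick; shut, its top is 78 mm above the bench. It carries window and stud.
- cover_edge (a point): middle of the cover's free edge, on its top face, 207 mm from the hinge; axes as the pod's when the cover is shut. The strip of metal within 30 mm of this edge, 35 to 75 mm to either side of the stud, is bare and good for pressing.
- window: round frosted glass window, 92 mm across, in a steel bezel 112 mm across on the top of the cover, centred 83 mm from the hinge; its top is 6 mm above the cover's. Origin at the centre of its underside. Fragile: do not press on it.
- stud_wing (a point): top centre of the stud's wing. The stud stands square on the cover's middle line, 170 mm from the hinge. Wing: upright flat steel bar 36 long, 10 thick, 28 mm tall, top 56 mm above the cover; grasp it across its thickness. Under it a flange 42 mm across, 4 thick, top 28 mm above the cover. x along the wing, y across, z up the stud; unturned, x is the pod's x. It sinks with the push.
- stud_push (a joint): how far the stud is pushed in (m), 0 to 0.022; a spring pushes out with 2.5 N + 0.1 N per mm. With the cover shut, its cross pin sits in the slot of a catch inside the pod and cannot turn until pushed below the catch: 5 to 17 mm down, different every time (shims), unseen. A rubber stop lies 1.5 mm deeper: feel for it as a sharp rise of force.
- stud_turn (a joint): turn of the stud (rad): 0 unlocked (within 0.05 at the start), growing clockwise seen from above; locked at 1.57, where a notch 2 mm deep in the catch takes the pin when the stud is let go; end stop at 1.68. If turned while the cover is open, the pin lies across the slot and cannot lock.
- stop (a joint): compression (m) of the hidden rubber stop under the stud: 0 untouched, 15 N per mm. More than 0.9 mm (13 N on the stop, besides the spring) damages it.
- coupling: bystander: grey resin drive coupling, a waisted spool 52 mm across, 46 mm tall, stands beside the pod; origin at the centre of its underside
- spare_window: bystander: spare frosted glass disc 84 mm across, 10 mm thick, lying on the bench beside the pod; origin at the centre of its underside
- bucket: bystander: open steel rotor bucket (cup) 72 mm across, 85 mm tall; origin under its centre
- grease: bystander: white jar 52 mm across, 75 mm tall; origin under its centre
- brush: bystander: brush 170 mm long lying on the bench; origin at its middle underside, x along it
- wrench: bystander: steel wrench 150 mm long lying on the bench; origin at its middle underside, x along it
- bearing: bystander: steel bearing ring 62 mm across, 15 mm tall; origin under its centre

How it is judged:
On the way, in this order (a step that is already met when the one before it is completed fails the run):
1. the cover is shut with the stud not yet turned (value of joint cover below 0.025 rad and value of joint stud_turn below 0.3 rad), for 0.2 s.
2. with the cover shut, the stud is pushed in and turned a quarter turn (value of joint cover below 0.025 rad and value of joint stud_turn above 1.4 rad and value of joint stud_push above 0.001 m), for 0.2 s.
At the end, for the whole second after the job is handed in: the cover is shut (within 0.025 rad), the stud is turned a quarter turn (1.40 to 1.72 rad) and held in by the catch (pushed in more than 1 mm), and it has been let go so that it is off the rubber stop (compressed less than 0.4 mm) (all of step 2 and value of joint stud_turn below 1.72 rad and value of joint stop below 0.0004 m); the robot touches nothing.
It fails at once if the rubber stop under the stud is compressed by more than 0.9 mm (the stud is forced) (value of joint stop above 0.0009 m).
It fails at once if the glass window is pressed with more than 4 N (contact force between window and anything else above 4 N).
It fails at once if another thing on the bench is moved by more than 20 mm (distance of any of coupling, spare_window, bucket, grease, brush, wrench, bearing from where it was at the start of the episode above 0.02 m).
It also fails if it takes over 61 s, if anything falls off the work surface, if the arm or the gripper's body presses on something with over 40 N, if the wrist force passes 120 N, or if a joint passes its speed limit or range.

## Working session

There is one attempt and no reset: what is moved stays moved. The work goes in short steps, Python scripts to look and compute and a shell command to move; the robot and the scene stay as the last step left them, time stands still between calls to the robot, and variables do not carry over. Pictures are saved under pics/ and viewed, and the job is handed in when it is done.

```bash
mkdir -p pics
python3 - <<'E'
from bench import robot
import cv2, pickle
s=robot.observe();print(s)
d={}
for n in("scene","top","wrist"):
    f=robot.grab_frame(n);d[n]=f
    cv2.imwrite(f"pics/{n}0.png",f["color"][:,:,::-1]);print(n,f["K"],f["origin"],f["attitude"])
pickle.dump(d,open("f0.pkl","wb"))
E
```

```text
{'clock': 0.0, 'joint_positions': array([ 1.01942274e+00,  3.51246991e-01,  1.65240724e+00, -2.25957963e-05,
        1.13910314e+00, -8.45976290e-02]), 'joint_vel': array([ 7.19365363e-04, -9.30557970e-04, -2.16484346e-04,  2.52032354e-05,
        2.56596903e-04, -1.43906320e-03]), 'joint_efforts': array([ 7.09002816e-04, -5.06105053e+01, -2.91407651e+01, -7.57786597e-05,
        4.60406503e-03, -1.04211765e-06]), 'eef_pos': array([0.24731567, 0.49089562, 0.23075894]), 'orientation': array([ 8.51469477e-01,  5.24403843e-01, -5.15273206e-04,  2.71557399e-04]), 'force': array([-0.31479087,  0.11868267,  0.51052124]), 'ft_torque': array([-0.01748326, -0.01053462, -0.00610941]), 'grip_width': 0.08522146951343033}
scene [[544.45397003   0.         319.77968039]
 [  0.         544.45397003 245.87344914]
 [  0.           0.           1.        ]] [ 1.39229219 -0.10606108  1.2746562 ] [ 0.71101295  0.63029476 -0.20997518 -0.23043336]
top [[596.99376938   0.         314.1973381 ]
 [  0.         596.99376938 244.72181117]
 [  0.           0.           1.        ]] [0.26496989 0.01595649 1.74108515] [ 0.7095713  -0.70002485  0.06321452 -0.04977664]
wrist [[371.64829954   0.         322.75525712]
 [  0.         371.64829954 243.67796181]
 [  0.           0.           1.        ]] [0.17760651 0.52762623 0.37223812] [0.84103378 0.51793988 0.08083161 0.13366646]
```

View pics/scene0.png

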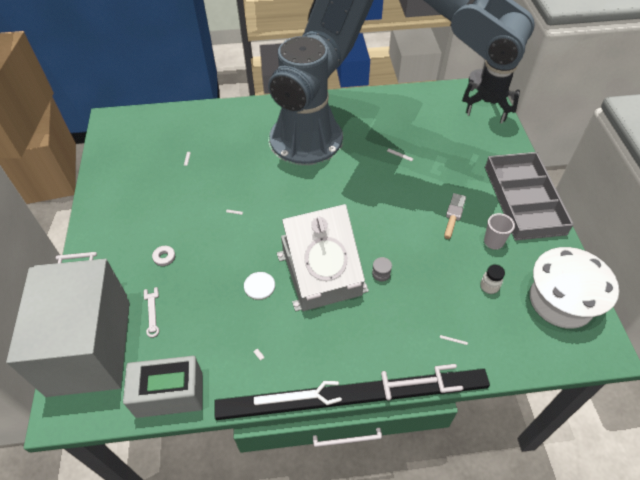

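View pics/top0.png

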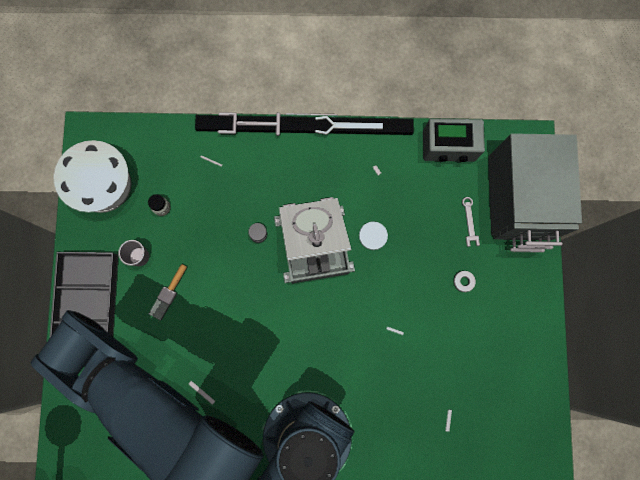

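View pics/wrist0.png

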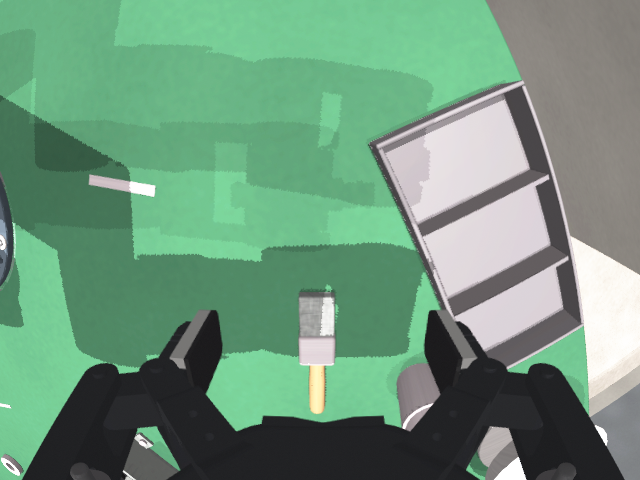

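Run:
```python
import cv2
a=cv2.imread("pics/top0.png")[180:300,240:400];cv2.imwrite("pics/t0z.png",cv2.resize(a,None,fx=5,fy=5,interpolation=cv2.INTER_CUBIC))
a=cv2.imread("pics/scene0.png")[195:315,240:400];cv2.imwrite("pics/s0z.png",cv2.resize(a,None,fx=5,fy=5,interpolation=cv2.INTER_CUBIC))
```

```text
(no output)
```

View pics/t0z.png

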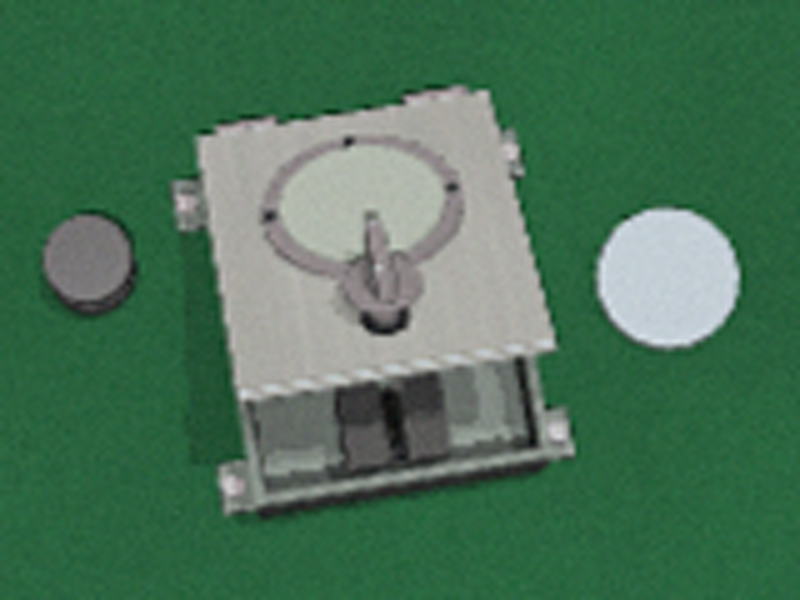

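View pics/s0z.png

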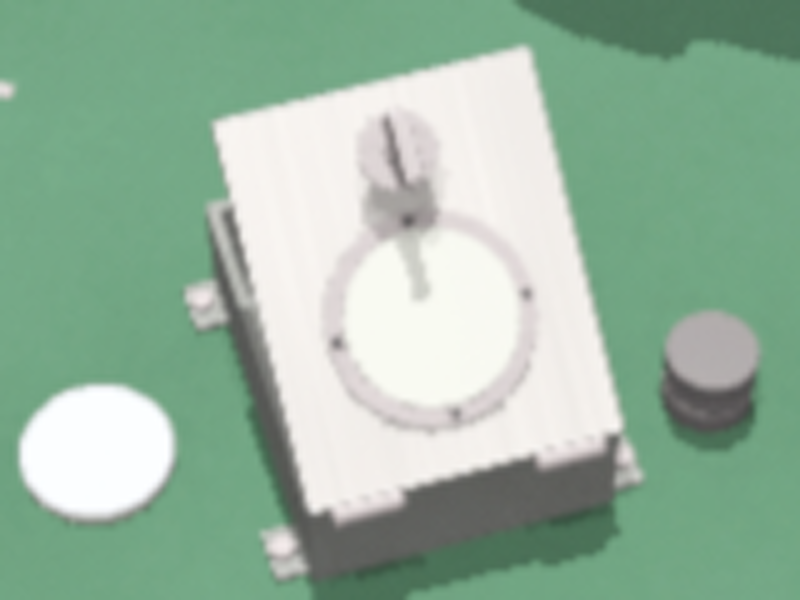

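```bash
cat > h.py <<'E'
import numpy as np, cv2, pickle
from scipy.spatial.transform import Rotation as R
def ray(f,u,v):
    K=f["K"];d=np.array([(u-K[0,2])/K[0,0],(v-K[1,2])/K[1,1],1.]);d=R.from_quat(f["attitude"]).apply(d);return np.array(f["origin"]),d/np.linalg.norm(d)
def wray(f,u,v):
    K=f["K"];p=np.array([u-K[0,2],v-K[1,2]]);r=np.linalg.norm(p);t=r/K[0,0]
    d=np.r_[p/r*np.sin(t),np.cos(t)];return np.array(f["origin"]),R.from_quat(f["attitude"]).apply(d)
def plane(o,d,z): return o+d*(z-o[2])/d[2]
def tri(rs):
    A=0;b=0
    for o,d in rs:
        P=np.eye(3)-np.outer(d,d);A=A+P;b=b+P@o
    x=np.linalg.solve(A,b);return x,[np.linalg.norm((np.eye(3)-np.outer(d,d))@(x-o)) for o,d in rs]
def z5(f,x,y,ox,oy): return ray(f,(x+.5)/5-.5+ox,(y+.5)/5-.5+oy)
E
python3 - <<'E'
from h import *
d=pickle.load(open("f0.pkl","rb"))
T=lambda x,y:z5(d["top"],x,y,240,180)
S=lambda x,y:z5(d["scene"],x,y,240,195)
P={}
for n,t,s in(("fR",(553,347),(213,122)),("fL",(240,389),(530,47)),("hR",(489,92),(312,513)),("hL",(199,137),(620,433)),("win",(363,207),(430,321)),("wingfar",(372,215),(400,190)),("wingtopnear",(384,295),(388,118))):
    p,e=tri([T(*t),S(*s)]);P[n]=p;print(n,p.round(4),np.round(e,4))
print("len",np.linalg.norm(P["fR"]-P["fL"]),np.linalg.norm(P["hR"]-P["hL"]),np.linalg.norm(P["fR"]-P["hR"]),np.linalg.norm(P["fL"]-P["hL"]))
m=(P["fR"]+P["fL"])/2;h=(P["hR"]+P["hL"])/2;v=h-m
print(m,h,"tilt",np.arctan2(-v[2],np.hypot(v[0],v[1])),"yaw",np.arctan2(v[1],v[0]),[np.arctan2(*(P[k+"L"]-P[k+"R"])[:2])*-1 for k in"fh"])
for t in((250,505),(548,462)): print("rim",plane(*T(*t),.07).round(4))
E
```

```text
fR [ 0.505  -0.1069  0.1933] [0.0001 0.0001]
fL [0.4797 0.0587 0.199 ] [0.0018 0.0018]
hR [ 0.6709 -0.0778  0.0745] [0.0013 0.0013]
hL [0.6419 0.0872 0.0738] [0.0008 0.0008]
win [ 0.5928 -0.0065  0.1225] [0.0006 0.0006]
wingfar [ 0.5711 -0.0144  0.2066] [0.0038 0.0038]
wingtopnear [ 0.5281 -0.0182  0.2113] [0.001 0.001]
len 0.16758489122383785 0.16753553294935558 0.206160467302839 0.20686223167439982
[ 0.49235137 -0.0240837   0.19613131] [0.65641221 0.00469696 0.07411033] tilt 0.6322507446410273 yaw 0.17365968134171725 [np.float64(0.15122294818266008), np.float64(0.17380302988546945)]
rim [0.4318 0.0535 0.07  ]
rim [ 0.4585 -0.1139  0.07  ]
```

```bash
cat >> h.py <<'E'
H=np.array([.652,.0039]);YAW=.167
def go(hx,hy,z,ang):
    "pod-hinge coords (x from hinge, y lateral), tool x angle in world -> shift cm, roll"
    from bench import robot
    s=robot.observe();q=R.from_quat(s["orientation"]);u=np.array([np.cos(YAW),np.sin(YAW)]);w=np.array([-u[1],u[0]])
    t=np.r_[H+hx*u+hy*w,z];x=q.apply([1,0,0]);a=np.arctan2(x[1],x[0])
    print("target",t.round(4),"shift cm",(q.inv().apply(t-s["eef_pos"])*100).round(2),"roll",round(-(ang-a),3),"clock",s["clock"],"F",s["force"].round(2))
    sys_err=q.apply([0,0,1]);print("toolz",sys_err.round(4))
E
python3 -c "
from h import *
go(-.142,.055,.25,1.738)"
```

```text
target [0.5028 0.0345 0.25  ] shift cm [-29.27  43.35  -1.89] roll -0.634 clock 0.15 F [-0.11  0.28  0.1 ]
toolz [-4.e-04 -7.e-04 -1.e+00]
```

```bash
R1='x'; python3 -m handwheel '[[[-29.3,43.35,-1.9],-0.634],[[-29.3,43.35,-1.9],-0.634],[[-29.3,43.35,-1.9],-0.634],[[-29.3,43.35,-1.9],-0.634],[[-29.3,43.35,-1.9],-0.634],[[-29.3,43.35,-1.9],-0.634],[[-29.3,43.35,-1.9],-0.634],[[-29.3,43.35,-1.9],-0.634],[[-29.3,43.35,-1.9],-0.634],[[-29.3,43.35,-1.9],-0.634],[[-29.3,43.35,-1.9],-0.634],[[-29.3,43.35,-1.9],-0.634],[[-29.3,43.35,-1.9],-0.634],[[-29.3,43.35,-1.9],-0.634],[[-29.3,43.35,-1.9],-0.634],[[-29.3,43.35,-1.9],-0.634],[[-29.3,43.35,-1.9],-0.634]]' -1
python3 -c "
from h import *
go(-.142,.055,.205,1.738)
from bench import robot
for n in('wrist','scene'):
  f=robot.grab_frame(n);cv2.imwrite('pics/'+n+'1.png',f['color'][:,:,::-1])"
```

```text
clock: 1.57
eef_pos: [0.502, 0.0352, 0.25]
orientation: [0.645, 0.764, -0.001, -0.0]
force: [-0.3, 0.4, -0.6]
grip_width: 0.0
target [0.5028 0.0345 0.205 ] shift cm [-0.08  0.07  4.5 ] roll 0.001 clock 1.5667 F [-0.27  0.36 -0.56]
toolz [-1.1e-03 -5.0e-04 -1.0e+00]
```

View pics/wrist1.png

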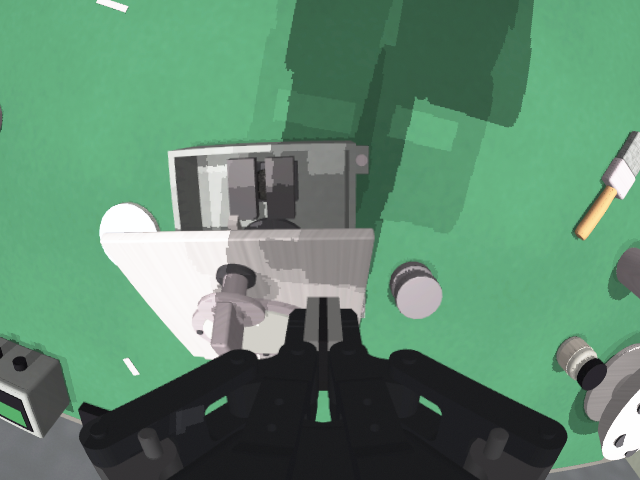

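View pics/scene1.png

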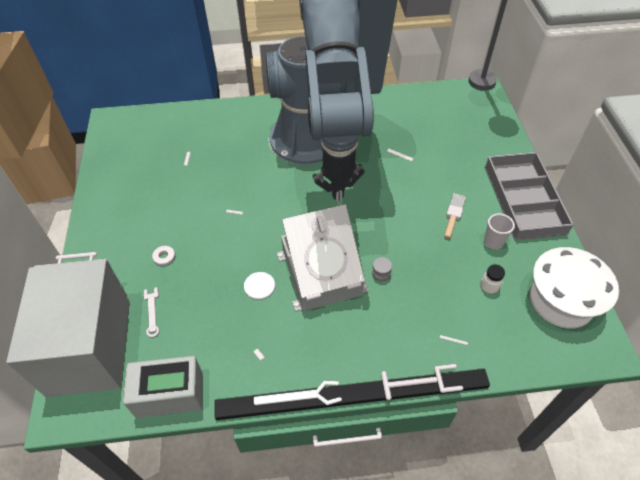

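```bash
python3 -m handwheel '[[[0.6,0,2.5],0],[[0.6,0,4.5],0],[[0.6,0,5.2],0],[[0.6,0,5.8],0],[[0.6,-0.3,6.4],0],[[0.6,-0.8,7.0],0],[[0.6,-1.3,7.7],0],[[0.6,-1.8,8.4],0],[[0.6,-2.1,9.1],0],[[0.6,-2.5,9.8],0],[[0.6,-2.8,10.4],0],[[0.6,-3.1,11.0],0],[[0.6,-3.1,11.0],0]]'
python3 -c "
from h import *
go(-.188,.062,.09,1.738)
from bench import robot
for n in('wrist','top'):
  f=robot.grab_frame(n);cv2.imwrite('pics/'+n+'2.png',f['color'][:,:,::-1])"
```

```text
clock: 2.75
eef_pos: [0.4692, 0.0359, 0.1388]
orientation: [0.645, 0.764, -0.001, -0.001]
force: [0.7, 0.2, 0.3]
grip_width: 0.0003
target [0.4563 0.0338 0.09  ] shift cm [ 0.01 -1.29  4.89] roll 0.002 clock 2.75 F [0.72 0.22 0.32]
toolz [-3.4e-03 -6.0e-04 -1.0e+00]
```

View pics/wrist2.png

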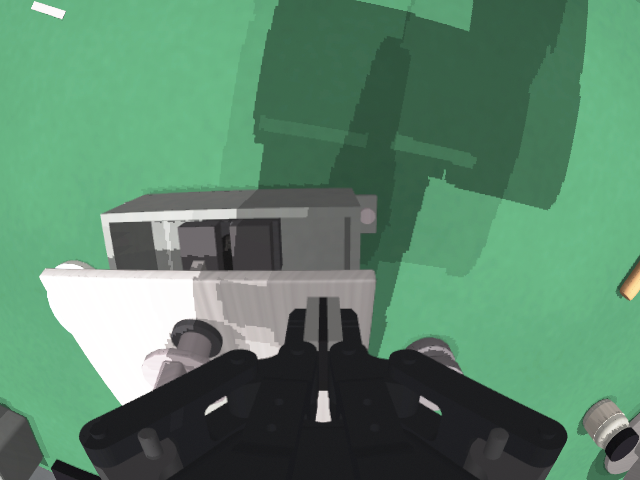

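```bash
python3 -m handwheel '[[[0,-0.2,0.7],0],[[0,-0.4,1.4],0],[[0,-0.6,2.1],0],[[0,-0.8,2.8],0],[[0,-1.0,3.5],0],[[0,-1.2,4.2],0],[[0,-1.3,4.7],0],[[0,-1.3,5.1],0],[[0,-1.3,5.4],0],[[0,-1.3,5.7],0]]'
python3 -c "
from h import *
go(-.188,.062,.078,1.738)
from bench import robot
for n in('wrist','top'):
  f=robot.grab_frame(n);cv2.imwrite('pics/'+n+'3.png',f['color'][:,:,::-1])"
```

```text
clock: 3.68
eef_pos: [0.4567, 0.0338, 0.0824]
orientation: [0.645, 0.764, -0.001, -0.001]
force: [-1.1, 0.3, 0.9]
grip_width: 0.0
target [0.4563 0.0338 0.078 ] shift cm [ 0.01 -0.04  0.44] roll 0.002 clock 3.6833 F [-1.1   0.31  0.94]
toolz [-3.1e-03 -6.0e-04 -1.0e+00]
```

View pics/wrist3.png

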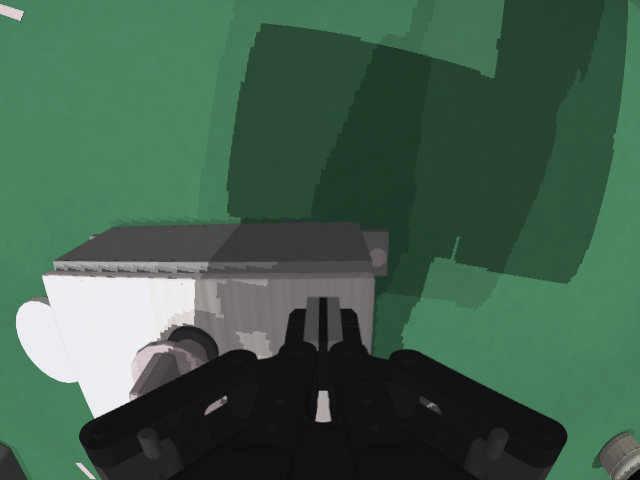

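```bash
python3 -m handwheel '[[[0,0,0.15],0],[[0,0,0.3],0],[[0,0,0.45],0],[[0,0,0.45],0],[[0,0,0.45],0]]'
python3 -m handwheel '[[[0,0,0.1],0],[[0,0,0.2],0],[[0,0,0.2],0]]'
```

```text
clock: 4.2
eef_pos: [0.457, 0.0338, 0.078]
orientation: [0.645, 0.764, -0.001, -0.001]
force: [-1.5, -0.3, 3.5]
grip_width: -0.0001
clock: 4.45
eef_pos: [0.457, 0.0338, 0.0777]
orientation: [0.645, 0.764, -0.001, -0.001]
force: [-11.5, -0.1, 33.9]
grip_width: -0.0002
```

```bash
python3 -m handwheel '[[[0,0,-2],0],[[0,0,-5],0],[[0,-3,-9],0],[[0,-6,-12],0],[[-3,-9,-13],0],[[-6,-12,-14],0],[[-6.2,-12,-14],0],[[-6.2,-12,-14],0],[[-6.2,-12,-14],0]]' 0.2
python3 -c "
from h import *
from bench import robot
d={}
for n in('wrist','top','scene'):
  f=robot.grab_frame(n);d[n]=f;cv2.imwrite('pics/'+n+'4.png',f['color'][:,:,::-1])
  if n!='wrist':
    y=180 if n=='top' else 195
    cv2.imwrite('pics/'+n[0]+'4z.png',cv2.resize(f['color'][y:y+120,240:400,::-1],None,fx=5,fy=5,interpolation=cv2.INTER_CUBIC))
pickle.dump(d,open('f4.pkl','wb'));print(robot.observe()['eef_pos'])"
```

```text
clock: 5.2
eef_pos: [0.3497, -0.0477, 0.2182]
orientation: [0.646, 0.764, -0.001, -0.0]
force: [0.8, -0.3, -0.1]
grip_width: 0.0515
[ 0.34988535 -0.04682015  0.21764839]
```

View pics/wrist4.png

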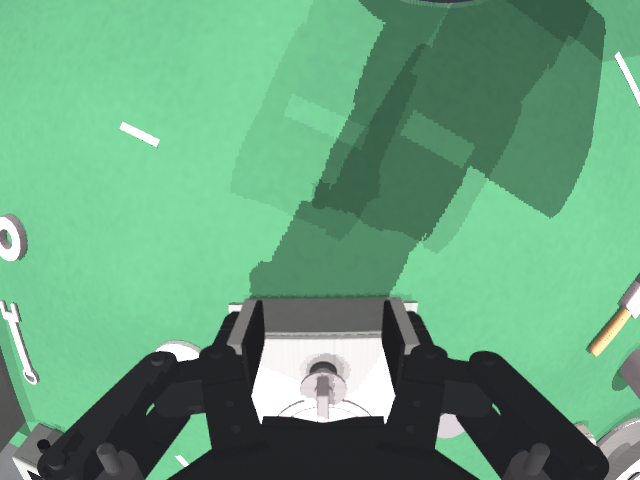

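View pics/t4z.png

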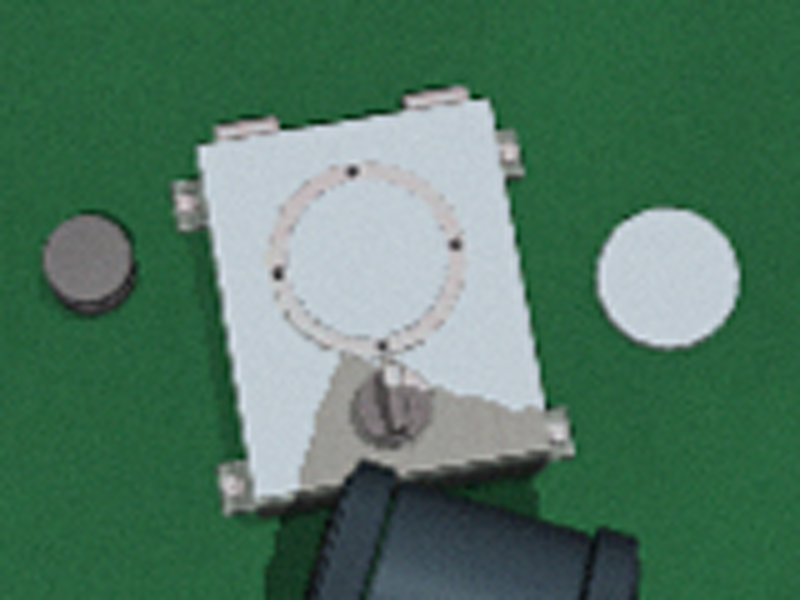

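View pics/s4z.png

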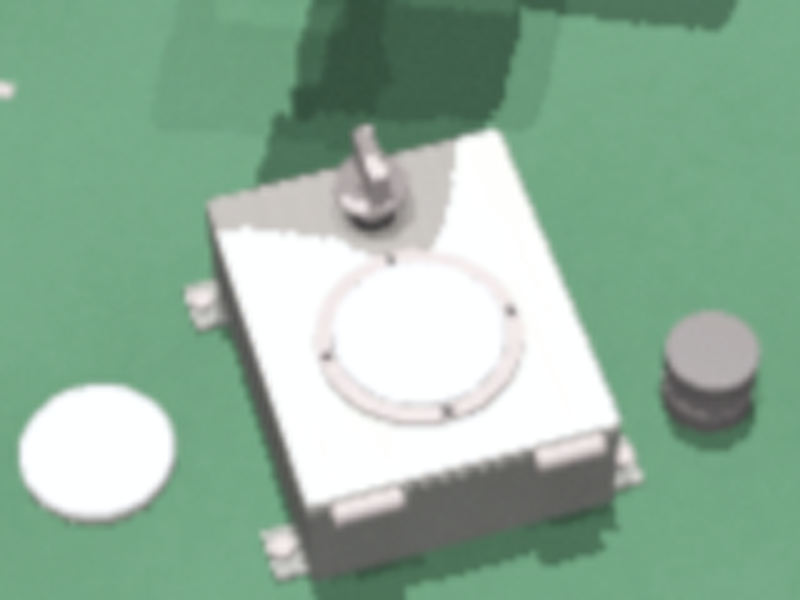

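Run:
```python
from h import *
d=pickle.load(open("f4.pkl","rb"))
T=lambda x,y,z:plane(*z5(d["top"],x,y,240,180),z)
S=lambda x,y,z:plane(*z5(d["scene"],x,y,240,195),z)
u=np.array([np.cos(YAW),np.sin(YAW)]);w=np.array([-u[1],u[0]])
def pr(n,p): q=p[:2]-H; print(n,p.round(4),"rel",(q@u).round(4),(q@w).round(4))
for n,c,z in(("win",(367,258),.084),("flange",(391,408),.106),("hL",(199,147),.078),("hR",(488,99),.078),("fL",(254,499),.078),("fR",(547,463),.078),("wing near",(399,427),.134),("wing far",(386,372),.134)): pr(n,T(*c,z))
for n,c,z in(("win",(418.8,334.5),.084),("flange",(372,194),.106),("hL",(617,429),.078),("hR",(306,506),.078),("fL",(497,130),.078),("fR",(211,203),.078),("wing far",(379,178),.13),("wing near",(365,128),.134)): pr("S "+n,S(*c,z))
```

```text
win [ 0.5712 -0.0102  0.084 ] rel -0.082 -0.0005
flange [ 0.4831 -0.0241  0.106 ] rel -0.1712 0.0004
hL [0.635  0.0861 0.078 ] rel -0.0031 0.0839
hR [ 0.6658 -0.0784  0.078 ] rel -0.0001 -0.0834
fL [0.4344 0.0512 0.078 ] rel -0.2067 0.0828
fR [ 0.457  -0.1127  0.078 ] rel -0.2117 -0.0826
wing near [ 0.469  -0.0279  0.134 ] rel -0.1857 -0.0009
wing far [ 0.499  -0.0205  0.134 ] rel -0.1549 0.0014
S win [ 0.5741 -0.0096  0.084 ] rel -0.0791 -0.0003
S flange [ 0.4942 -0.0253  0.106 ] rel -0.1605 -0.0026
S hL [0.642  0.0861 0.078 ] rel 0.0038 0.0827
S hR [ 0.6687 -0.0792  0.078 ] rel 0.0026 -0.0848
S fL [0.436  0.0518 0.078 ] rel -0.205 0.0831
S fR [ 0.4679 -0.1126  0.078 ] rel -0.2009 -0.0843
S wing far [ 0.5024 -0.0221  0.13  ] rel -0.1519 -0.0007
S wing near [ 0.4706 -0.026   0.134 ] rel -0.1839 0.0007
```

```bash
python3 -c "
from h import *
go(-.1695,0,.16,1.741)"
```

```text
target [ 0.4849 -0.0243  0.16  ] shift cm [-0.06 13.7   5.72] roll -0.0 clock 5.35 F [-0.1   0.66  0.3 ]
toolz [-3.e-03 -4.e-04 -1.e+00]
```

```bash
python3 -m handwheel '[[[-0.05,4,1],0],[[-0.05,8,2],0],[[-0.05,11,4],0],[[-0.05,13,5],0],[[-0.05,13.7,5.7],0],[[-0.05,13.7,5.7],0],[[-0.05,13.7,5.7],0],[[-0.05,13.7,5.7],0]]'
python3 -c "
from h import *
from bench import robot
go(-.1695,0,.111,1.741)
f=robot.grab_frame('wrist');cv2.imwrite('pics/wrist5.png',f['color'][:,:,::-1])"
```

```text
clock: 6.02
eef_pos: [0.4841, -0.0241, 0.1607]
orientation: [0.644, 0.765, -0.001, -0.001]
force: [-0.1, -0.3, -0.6]
grip_width: 0.051
target [ 0.4849 -0.0243  0.111 ] shift cm [-0.03  0.09  4.97] roll -0.0 clock 6.0167 F [-0.07 -0.27 -0.62]
toolz [-3.1e-03 -4.0e-04 -1.0e+00]
```

View pics/wrist5.png

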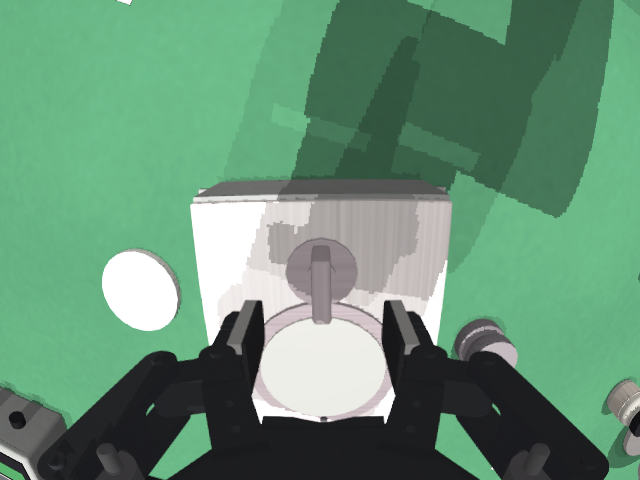

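Run:
```python
from h import *
from bench import robot
f=robot.grab_frame('wrist');f2=dict(f)
u=np.array([np.cos(YAW),np.sin(YAW)]);w=np.array([-u[1],u[0]])
for p,z in(((321,247),.134),((321,322),.134),((321,239),.106),((322,419),.084),((320,201),.078)):
    q=plane(*wray(f,*p),z);r=q[:2]-H;print(p,q.round(4),(r@u).round(4),(r@w).round(4))
```

```text
(321, 247) [ 0.4625 -0.0282  0.134 ] -0.1922 -0.0001
(321, 322) [ 0.503  -0.0213  0.134 ] -0.1512 -0.0001
(321, 239) [ 0.4671 -0.0276  0.106 ] -0.1876 -0.0003
(322, 419) [ 0.6215 -0.0008  0.084 ] -0.0308 0.0004
(320, 201) [ 0.4516 -0.031   0.078 ] -0.2034 -0.0011
```

```bash
python3 -m handwheel '[[[0,0.05,1.2],0],[[0,0.05,2.5],0],[[0,0.05,3.5],0],[[0,0.05,4.4],0],[[0,0.05,4.9],0],[[0,0.05,4.9],0],[[0,0.05,4.9],0]]'
python3 -m handwheel '[[[0,0,0],0],[[0,0,0],0],[[0,0,0],0],[[0,0,0],0],[[0,0,0],0],[[0,0,0],0],[[0,0,0],0],[[0,0,0],0]]' -1 40
python3 -c "
from h import *
from bench import robot
go(-.1695,0,.111,1.741);s=robot.observe();print(s['ft_torque'],s['joint_positions'])
f=robot.grab_frame('wrist');cv2.imwrite('pics/wrist6.png',f['color'][:,:,::-1])"
```

```text
clock: 6.7
eef_pos: [0.4847, -0.0243, 0.1121]
orientation: [0.645, 0.764, -0.001, -0.001]
force: [-0.2, -0.4, 0.1]
grip_width: 0.0512
clock: 7.37
eef_pos: [0.485, -0.0246, 0.1123]
orientation: [0.645, 0.764, -0.001, -0.0]
force: [0.8, -5.7, 2.7]
grip_width: 0.0094
target [ 0.4849 -0.0243  0.111 ] shift cm [ 0.03 -0.01  0.13] roll -0.001 clock 7.3667 F [ 0.78 -5.69  2.74]
toolz [-0.0015 -0.0011 -1.    ]
[-0.94979057 -0.0457495  -0.05163868] [-1.45862167e-01  4.05712382e-01  1.91848228e+00 -1.72522703e-03
  8.18706214e-01 -1.88512420e+00]
```

View pics/wrist6.png

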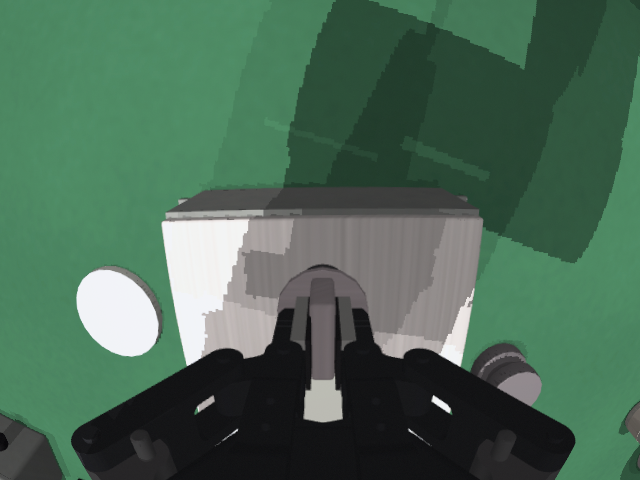

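```bash
cat > chk.py <<'E'
import sys
from bench import robot
s=robot.observe();print("z",round(s["eef_pos"][2]*1000,2),"F",s["force"].round(1),"t",round(s["clock"],2))
sys.exit(s["force"][2]>float(sys.argv[1]))
E
python3 -m handwheel '[[[-0.03,0,0.1],0],[[-0.03,0,0.2],0],[[-0.03,0,0.2],0],[[-0.03,0,0.2],0]]' >/dev/null; python3 chk.py 8 && python3 -m handwheel '[[[0,0,0.1],0],[[0,0,0.2],0],[[0,0,0.2],0],[[0,0,0.2],0]]' >/dev/null; python3 chk.py 8
```

```text
z 110.28 F [-0.9 -1.9  2.6] t 7.75
z 110.28 F [-0.9 -1.9  2.6] t 7.75False
False
```

```bash
sed -i 's/sys.exit(\(.*\))$/sys.exit(int(\1))/' chk.py
python3 -m handwheel '[[[0,0,0.1],0],[[0,0,0.2],0],[[0,0,0.2],0],[[0,0,0.2],0]]' >/dev/null; python3 chk.py 5 && python3 -m handwheel '[[[0,0,0.03],0],[[0,0,0.06],0],[[0,0,0.06],0]]' >/dev/null && python3 chk.py 5 && python3 -m handwheel '[[[0,0,0.03],0],[[0,0,0.06],0],[[0,0,0.06],0]]' >/dev/null && python3 chk.py 5 && python3 -m handwheel '[[[0,0,0.03],0],[[0,0,0.06],0],[[0,0,0.06],0]]' >/dev/null && python3 chk.py 5 && python3 -m handwheel '[[[0,0,0.03],0],[[0,0,0.06],0],[[0,0,0.06],0]]' >/dev/null && python3 chk.py 5
```

```text
z 108.24 F [-0.1 -1.6  3. ] t 8.08
z 107.61 F [-0.5 -1.3  3.1] t 8.33
z 106.98 F [-0.6 -1.7  3. ] t 8.58
z 106.31 F [-0.5 -1.7  3.5] t 8.83
z 105.69 F [ 0.1 -1.1  3.8] t 9.08
```

```bash
python3 -m handwheel '[[[0,0,0.03],0],[[0,0,0.06],0],[[0,0,0.06],0]]' >/dev/null && python3 chk.py 6 && python3 -m handwheel '[[[0,0,0.03],0],[[0,0,0.06],0],[[0,0,0.06],0]]' >/dev/null && python3 chk.py 6 && python3 -m handwheel '[[[0,0,0.03],0],[[0,0,0.06],0],[[0,0,0.06],0]]' >/dev/null && python3 chk.py 6 && python3 -m handwheel '[[[0,0,0.03],0],[[0,0,0.06],0],[[0,0,0.06],0]]' >/dev/null && python3 chk.py 6 && python3 -m handwheel '[[[0,0,0.03],0],[[0,0,0.06],0],[[0,0,0.06],0]]' >/dev/null && python3 chk.py 6 && python3 -m handwheel '[[[0,0,0.03],0],[[0,0,0.06],0],[[0,0,0.06],0]]' >/dev/null && python3 chk.py 6
```

```text
z 105.04 F [-0.8 -1.4  2.4] t 9.33
z 104.38 F [ 0.2 -2.2  3.2] t 9.58
z 103.72 F [-0.7 -1.1  2.6] t 9.83
z 103.14 F [-1.1 -2.   3.7] t 10.08
z 102.78 F [-2.4 -1.1  8.4] t 10.33
```

```bash
python3 -m handwheel '[[[0,0,-0.05],0],[[0,0,-0.05],0],[[0,0,-0.05],0.08],[[0,0,-0.05],0.16],[[0,0,-0.05],0.24],[[0,0,-0.05],0.32],[[0,0,-0.05],0.4],[[0,0,-0.05],0.4]]'; python3 -c "
from bench import robot
s=robot.observe();print(s['eef_pos'],s['ft_torque'],s['force'])"
```

```text
clock: 11.0
eef_pos: [0.4851, -0.0242, 0.1032]
orientation: [0.785, 0.62, -0.001, -0.001]
force: [0.2, 4.8, 2.6]
grip_width: 0.0092
[ 0.48507311 -0.02419078  0.10320062] [ 0.88553723 -0.02604063 -0.07174303] [0.24329967 4.75281436 2.59757447]
```

```bash
python3 -m handwheel '[[[0,0,0],0.1],[[0,0,0],0.2],[[0,0,0],0.3],[[0,0,0],0.4],[[0,0,0],0.5],[[0,0,0],0.6],[[0,0,0],0.7],[[0,0,0],0.8],[[0,0,0],0.9],[[0,0,0],1.0],[[0,0,0],1.08],[[0,0,0],1.15],[[0,0,0],1.19],[[0,0,0],1.19],[[0,0,0],1.19]]'; python3 -c "
from bench import robot
s=robot.observe();print(s['eef_pos'],s['ft_torque'],s['force'])
import cv2
f=robot.grab_frame('wrist');cv2.imwrite('pics/wrist7.png',f['color'][:,:,::-1])"
```

```text
clock: 12.25
eef_pos: [0.4865, -0.023, 0.1037]
orientation: [0.997, 0.074, 0.001, -0.001]
force: [6.1, 11.9, 3.7]
grip_width: 0.0092
[ 0.48650213 -0.02304841  0.10365545] [ 2.14750201 -1.04443918 -0.07713758] [ 6.07856093 11.85241124  3.65766823]
```

View pics/wrist7.png

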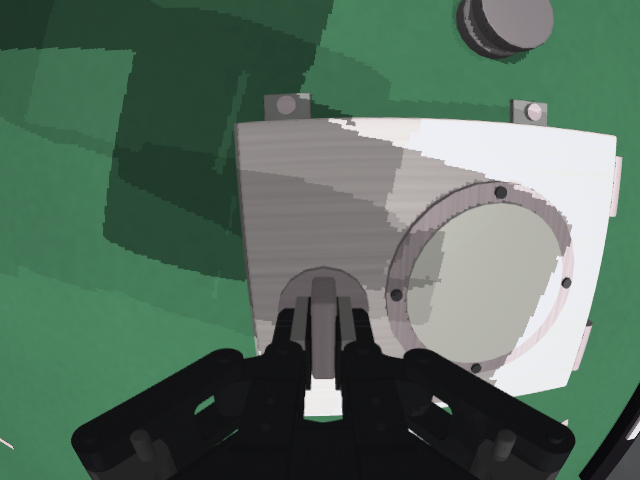

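```bash
python3 -m handwheel '[[[0,0,0],0],[[0,0,0],0],[[0,0,0],0]]'; python3 -m handwheel '[[[0,0,0],0],[[0,0,0],0],[[0,0,0],0],[[0,0,0],0],[[0,0,0],0]]' -0.3;  python3 -c "
from bench import robot
import cv2
f=robot.grab_frame('wrist');cv2.imwrite('pics/wrist8.png',f['color'][:,:,::-1])"
```

```text
clock: 12.55
eef_pos: [0.4867, -0.0228, 0.1037]
orientation: [0.997, 0.075, 0.001, -0.001]
force: [-0.3, 5.9, 4.1]
grip_width: 0.0089
clock: 12.97
eef_pos: [0.4865, -0.0229, 0.1035]
orientation: [0.997, 0.075, 0.001, -0.001]
force: [-0.4, -0.2, 0.5]
grip_width: 0.0297
```

View pics/wrist8.png

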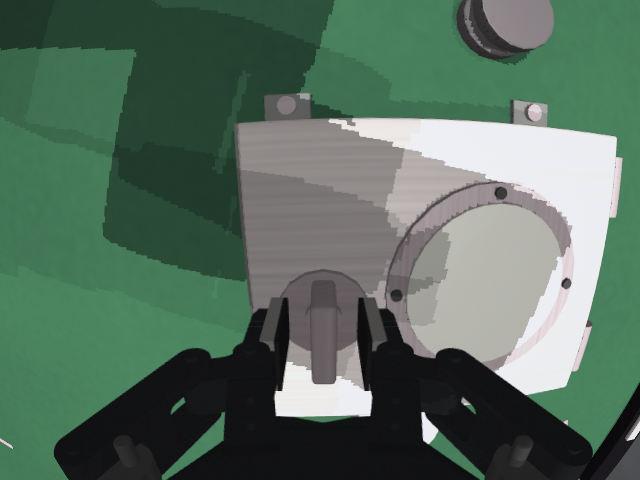

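```bash
python3 -m handwheel '[[[0,0,-1],0],[[0,0,-3],0],[[0,0,-6],0],[[0,0,-9],0],[[-3,0,-11],0],[[-7,0,-12],0],[[-11,0,-12],0],[[-13,0,-12],0],[[-13,0,-12],0],[[-13,0,-12],0]]';  python3 -c "
from bench import robot
import cv2,pickle
d={}
for n in('wrist','top','scene'):
  f=robot.grab_frame(n);d[n]=f;cv2.imwrite('pics/'+n+'9.png',f['color'][:,:,::-1])
  if n!='wrist':
    y=180 if n=='top' else 195
    cv2.imwrite('pics/'+n[0]+'9z.png',cv2.resize(f['color'][y:y+120,240:400,::-1],None,fx=5,fy=5,interpolation=cv2.INTER_CUBIC))
pickle.dump(d,open('f9.pkl','wb'))"
```

```text
clock: 13.85
eef_pos: [0.3577, -0.0428, 0.2242]
orientation: [0.997, 0.075, 0.002, -0.001]
force: [-0.3, -0.3, 0.5]
grip_width: 0.0303
```

View pics/wrist9.png

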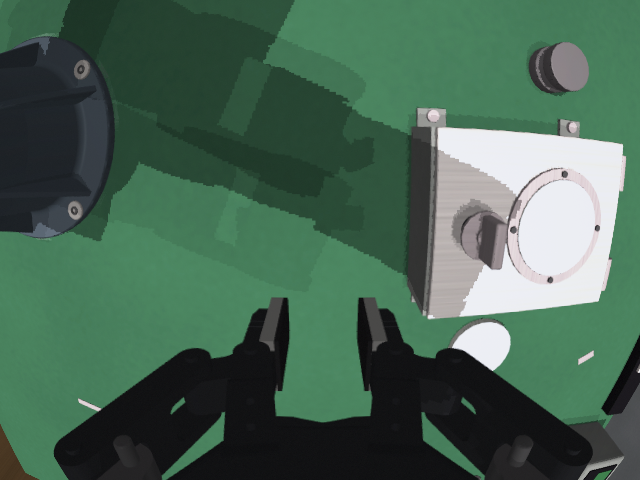

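View pics/t9z.png

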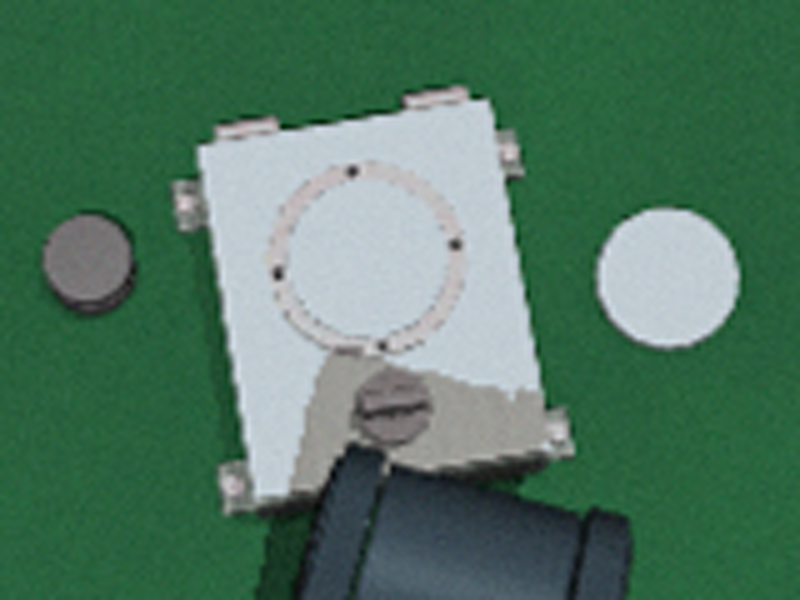

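View pics/s9z.png

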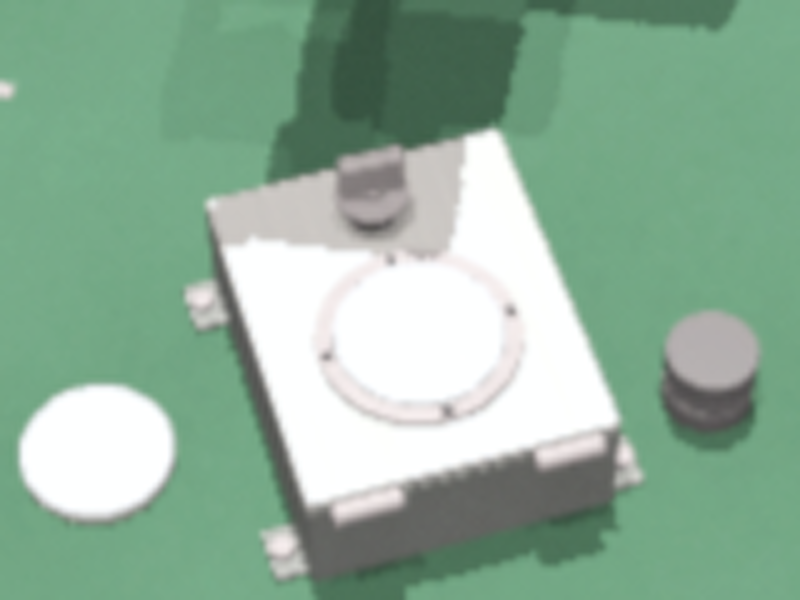

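View pics/top9.png

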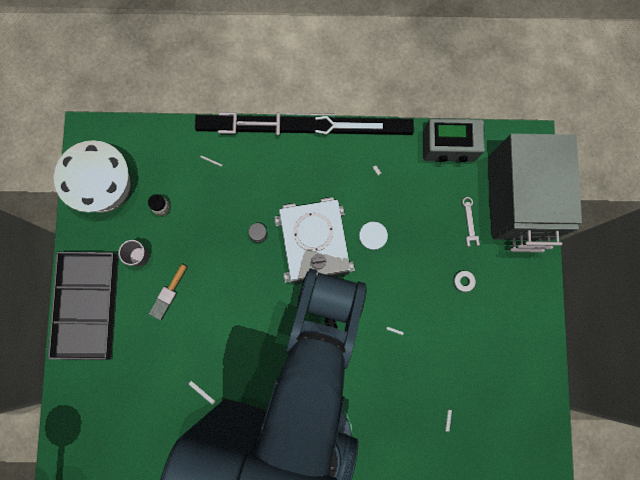

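Run:
```python
from h import *
d=pickle.load(open("f9.pkl","rb"))
T=lambda x,y,z:plane(*z5(d["top"],x,y,240,180),z)
S=lambda x,y,z:plane(*z5(d["scene"],x,y,240,195),z)
a,b=S(340,157,.128)-0,S(401,147,.128);v=b-a;print("scene wing",v.round(4),np.arctan2(v[1],v[0])-YAW)
a,b=T(425,404,.11),T(360,411,.11);v=b-a;print("top wing",v.round(4),np.arctan2(v[1],v[0])-YAW)
for zf in(.106,.100): print(zf,"flange top",T(394,407,zf).round(4),"scene",S(372,196,zf).round(4))
```

```text
scene wing [-0.0028  0.0333  0.    ] 1.486703483679924
top wing [-0.0044  0.0358  0.    ] 1.5265032828836078
0.106 flange top [ 0.4836 -0.0258  0.106 ] scene [ 0.4955 -0.0255  0.106 ]
0.1 flange top [ 0.4844 -0.0259  0.1   ] scene [ 0.4909 -0.025   0.1   ]
```

Run:
```python
import pickle,cv2,numpy as np
a=[pickle.load(open(f"f{i}.pkl","rb"))["scene"]["color"][215:250,295:335,::-1] for i in(4,9)]
cv2.imwrite("pics/cmp.png",np.hstack([cv2.resize(x,None,fx=10,fy=10,interpolation=cv2.INTER_NEAREST) for x in a]))
```

```text
(no output)
```

View pics/cmp.png

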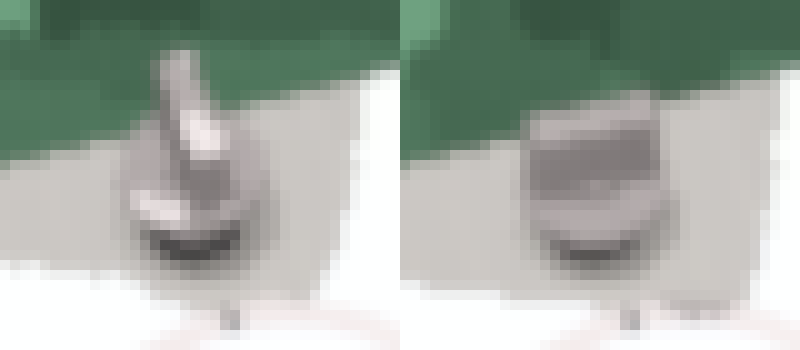

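```bash
python3 -c "
from bench import robot
print(robot.observe()['force']);print(robot.sign_off())"
```

```text
[-0.36322784  0.32685951 -0.41956241]
the job is handed in; nothing more can be done
None
```

The cover is shut and the stud is turned and, as far as my checks show, locked. I handed the job in at about 14 s of the 61 s allowed. `sign_off` gives no verdict, so none of this is confirmed by the judge.

- **Cover:** I pressed on the bare metal strip beside the stud with the fingers shut, until the force rose to 34 N at TCP z = 77.7 mm. That matches the 78 mm height of the shut cover.
- **Push:** I gripped the wing and pushed in 0.6 mm steps. The force jumped from about 3.5 N to 8.4 N at roughly 9.5 mm of travel, so I put about 0.3 mm on the rubber stop, then backed off.
- **Turn:** I turned the tool 1.59 rad clockwise, with only about 0.1 N m of torque, then opened the fingers and withdrew.
- **Last checks:** The pictures show the cover flat and the wing across it, at 1.62 to 1.66 rad by two rough camera estimates. The stud sits about 4 to 6 mm lower than before. The tool force is near zero, and the other things on the bench look unmoved.

**Least certain:**
- **Depth:** the stud's final depth comes from only 1 to 1.5 pixels in the scene view. My attempt to triangulate the flange height was too noisy to use.
- **Side force:** there was about 13 N of side force on the stud near the end of the turn. I relieved about half of it before letting go.

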